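# Clamp the bracket with the inner knob

### The arm

A 6-joint arm with a two-finger parallel gripper is mounted at the origin on the work surface. World frame = base frame: x ahead of the robot, y to its left, z up, the work surface at z = 0. Lengths are in mm, angles in degrees, forces in N, time in s.
With the tool pointing down it reaches from about 350 to 850 mm from the base axis. Payload 8.1 kg.
Tool frame: the origin (TCP) lies midway between the tips of the shut fingers; the grasp point (between the pads) lies 19 mm behind it; z points along the fingers, y is the line along which they close (so a half turn about z gives the same grasp; the last joint's range is limited). The gripper opens to 85 mm and grips with 20 to 120 N. Pads are 22 mm wide; open, the fingers measure 114 mm over their backs; the gripper's body (76 mm by 85 mm) begins 54 mm behind the grasp point. The pads swing forward as they close: fully open they stand 13 mm farther back than shut.
Start: joints at [66.154, 7.471, 85.268, -0, 87.261, -4.893], TCP at [194.858, 567.482, 231.292] pointing down, gripper open.
Joint ranges: [-169.43, 169.43], [-51.17, 129.36], [1.28, 143.12], [-76.62, 256.62], [0, 156.53], [-152.29, 152.29]. Speed limits (degrees/s): [136.94, 136.94, 159.86, 180, 180, 180].

### API

Orientations are given as [roll, pitch, yaw] about the fixed x, y, z axes, in that order (R = Rz(yaw) Ry(pitch) Rx(roll)).
In Python, from bench import sense, snapshot, camera_params, hand_in, masks_of, pinpoint gives the robot as it stands.
- The arm moves only by the tool step_arm, never from a script. Its argument "targets" is a list of rows, each an object with "angular": the turn, a rotation vector about the tool's x, y, z scaled (see below), a list of three; "dp": the shift along the tool's x, y, z scaled (see below), a list of three; "fingers": the closure, from 0 (fully open) to 1 (shut). A call has exactly 8 rows; each row is the pose to reach, as a shift and turn from the pose commanded when the call began, along the tool's axes at that moment, turning the shorter way round; what a row does not reach only later rows make up. The controller multiplies each number of a shift by 0.2 m and each number of a turn by 180 degrees. A row lasts 1/8 s, in which the tool goes at most 62.5 mm and 10.7 degrees, less where a joint would pass 70% of its speed; a pose out of reach is approached as far as the arm can. A call with a number of a shift or a turn outside -1 to 1 is refused whole. A call with a gripper value outside its range is refused whole. The fingers move at their own pace and stop on an object; "newtons" is the grip in N (left out, the last holds). Time passes only in rows, so rows that repeat a pose let the fingers close, or fill a call up. It gives the time, the measured TCP pose, the force, the opening and the grip force at its end, in the units of the state.
- sense(): the state, without advancing time (a new reading comes with each control period).
- snapshot(name): name is "scene" or "top"; returns the picture (420x560x3 uint8, blue, green, red); there is no depth.
- camera_params(name): a dict with "vfov" (degrees; the focal length in pixels is half the picture's height over the tangent of half this angle, whatever the lens; pixels are square), "cx", "cy" (the principal point, pixels), "R" (3x3) and "t" (3): a world point X has camera coordinates R X + t. Camera axes: x right, y down, z forward; pixel columns grow to the right and rows downward; lengths in mm; the calibration is good to about 2 mm. A picture is of the moment at which its call begins. camera_params takes no time and is no camera call.
- hand_in(): hands the job in; it is judged then, once.
Trained networks look in the newest picture that a camera, given by its name, has taken for a name from the list of things; names that differ only in an ending like _2 or _b are one class to them, and where a whole thing is asked for, a point or a joint stands for the part that bears it (a point fixed in the world has none). Each returns a list of dicts, best first, with "conf" (0 to 1); they miss things now and then, are a little off and sometimes report something else, mostly with a low value. They report only what shows in the picture. A call takes as long as a camera call. They do not tell look-alikes from the thing itself.
- masks_of(camera, label): "pixels" (420x560 bool, what is visible of it) and "at" ([column, row] in pixels, amid what is visible of it).
- pinpoint(camera, label): "at" ([column, row] in pixels: a listed point, or the origin of a listed thing).
The state is a dict: "time": time; "joint_pos": joint angles; "qd": joint speeds; "joint_efforts": joint torques, N m; "tool_pos": TCP position; "tcp_rot": TCP orientation; "ft_force": force on the tool from outside, world axes, zero at the start; "wrist_torque": the same for the moment, N m; "finger_gap": finger opening in mm; "grip_force": force on a finger pad.
Only numpy, scipy, OpenCV 4.12 (cv2) and the standard library are available. Lean on these libraries where they do the work, as an engineer would, in place of code of your own. Each camera call takes 0.05 s, during which the arm holds its last target. There are 200 camera calls.

### The job

Get the aluminium angle bracket ready for drilling: gently slide it along the clamp's base plate until its end sits flush against the clamp's column, then turn the small inner knob on top of the clamp clockwise until the rubber foot grips the bracket firmly, at about 25 N, without overtightening. Leave the larger ring around the knob as it is set and do not press on it, let go at the end, and leave the drill, jar and wrench where they are.

Things in the scene. Friction and masses are not known exactly. Their poses are not given: they have to be found in the camera images.
- clamp: Fixed steel hold-down clamp. Origin: on the bench below the vertical axis of knob, ring and foot; x runs from its open front to its column, z up. Base plate x -130 to +70, 110 wide (y), top at z = 12 mm. Column at the back, 70 wide, front face (fence) at x = +32. Overhung arm 56 wide, from the column to x = -30, z = 75 to 95. Ring and inner knob sit on the arm, the sprung foot hangs under it.
- fence (a point): Point on the fence face (the column's front face) in the clamp's mid plane, at the height of the base plate's top. Axes as the clamp's.
- knob_top (a point): Centre of the inner knob's top: steel cylinder, diameter 28 mm, top 130 mm over the bench and 19.5 mm over the ring. Clockwise from above lowers the foot 6 mm per rad; 2.8 rad in all, starts at the upper stop; stays where left. Rubs with 0.35 N m either way; the foot's load adds 0.006 N m per N against tightening (25 N: 0.5 N m while tightening, 0.2 while backing off; at rest anything between).
- ring_mark (a point): Aluminium dot on the top of the ring, 25 mm from the axis. The ring is the outer of the two knobs: diameter 63 mm over its ribs, z = 95 to 110.5 mm above the bench. It turns very easily (0.03 N m); its setting differs from time to time and must stay as found.
- foot: Spindle on the clamp's axis under the arm with a round rubber foot, diameter 20 mm, at its lower end; origin on the axis, goes down with the knob. The rubber is screwed in to an unmeasured setting, different each time: it starts 1.5 to 9.5 mm above the level of the flat leg's top. It is sprung: 8 N per mm the spindle goes on after touching (48 N per rad of the knob), solid after 7.5 mm.
- bracket: Loose aluminium angle bracket, 0.1 kg, 5 mm thick, 50 mm wide (y). Long leg 110 mm (x = -55 to +55) flat on the clamp's base plate, pointing in under the arm; upright leg 45 mm high at its -x end, outer face at x = -55, away from the column. Origin: underside, middle of the long leg; x points to the column, z up.
- bracket_end (a point): Middle of the lower edge of the bracket's free end (x = +55 mm of the bracket), which must come flush against the fence. It starts 15 to 40 mm in front of it and slightly askew.
- drill: Bystander: cordless drill standing on its battery, 75 x 115 x 197 mm, bit along its -y. Origin under the middle of the battery.
- jar: Bystander: blue glass jar with a steel lid, diameter 72 mm, 106 mm high. Origin under its centre.
- wrench: Bystander: chrome adjustable wrench lying flat, about 205 mm long (x), 35 mm wide, 11 mm high. Origin at its underside, near the middle.
Mind the look-alikes: they are no part of the job. Several things have the shape of the bracket; the one meant has the colours described above.

How it is judged (in metres and radians):
On the way, in this order (a step that is already met when the one before it is completed fails the run):
1. the bracket's end is flush against the column, the foot not yet on it (x of bracket_end in the frame of fence above -0.0025 m and angle between the x axis of bracket and the x axis of clamp, either way round below 0.05 rad and contact force between foot and bracket below 1 N), for 0.2 s.
2. the foot grips the bracket (contact force between foot and bracket above 14 N), for 0.2 s.
At the end, for the whole second after the job is handed in: The bracket rests with its end within 2.5 mm of the column and square to it within 0.05 rad, the foot presses it with 14 to 38 N, and the ring's dot is within 3 mm of where it was (contact force between foot and bracket between 14 and 38 N and x of bracket_end in the frame of fence above -0.0025 m and angle between the x axis of bracket and the x axis of clamp, either way round below 0.05 rad and distance of ring_mark from where it was at the start of the episode below 0.003 m and linear speed of bracket below 0.01 m/s); the robot touches nothing.
It fails at once if the outer ring was turned: its dot moved more than 3 mm (distance of ring_mark from where it was at the start of the episode above 0.003 m).
It fails at once if the fingers pressed on the outer ring with more than 4 N (contact force between the fingers and ring above 4 N).
It fails at once if overtightened: the foot pressed with more than 50 N (contact force between foot and bracket above 50 N).
It fails at once if the bracket was pushed with more than 25 N (contact force between the fingers and bracket above 25 N).
It fails at once if a bystander was moved more than 10 mm (distance of any of drill, jar, wrench from where it was at the start of the episode above 0.01 m).
It also fails if it takes over 72 s, if anything falls off the work surface, if the arm or the gripper's body presses on something with over 40 N, if the wrist force passes 120 N, or if a joint passes its speed limit or range.

## Working session

There is one attempt and no reset: what is moved stays moved. The work goes in short steps, Python scripts to look and compute and a tool call to move; the robot and the scene stay as the last step left them, time stands still between calls to the robot, and variables do not carry over. Pictures are saved under pics/ and viewed, at most 10 in all, crops included, and the job is handed in when it is done.

Besides the shell and the picture viewer there is one more tool, called after ">>>" as name(argument=value, ...), one argument or row to a line, values as JSON. step_arm: Moves the arm, as the interface text tells. Its arguments: {"type":"object","properties":{"targets":{"type":"array","items":{"type":"object","properties":{"angular":{"type":"array","items":{"type":"number","minimum":-1,"maximum":1}},"dp":{"type":"array","items":{"type":"number","minimum":-1,"maximum":1}},"fingers":{"type":"number"}}}},"newtons":{"type":"number"}},"required":["targets"]}

```bash
ls; mkdir -p pics; python3 - <<'E'
from bench import *
import cv2,numpy as np
for n in("scene","top"):
    im=snapshot(n);cv2.imwrite(f"pics/{n}0.png",im)
    p=camera_params(n);print(n,p)
    for l in("knob_top","ring_mark","fence","bracket","bracket_end","clamp","foot","drill","jar","wrench"):
        print(l,[(np.round(d["at"],1).tolist(),round(d["conf"],2)) for d in pinpoint(n,l)])
print(sense())
a=cv2.imread("pics/scene0.png");b=cv2.imread("pics/top0.png")
cv2.imwrite("pics/both.png",cv2.resize(np.hstack([a,b]),(800,300)))
E
```

```text
pics
scene {'vfov': 49.95773238501192, 'cx': 275.6791328826468, 'cy': 205.47892779855525, 'R': array([[-0.73215693,  0.68083118, -0.02037485],
       [ 0.45860415,  0.47061863, -0.75379064],
       [-0.50361539, -0.56123703, -0.6567987 ]]), 't': array([ 358.73868933, -251.7193877 , 1482.63215287])}
knob_top [([253.5, 192.3], 0.42)]
ring_mark [([250.0, 188.2], 0.73)]
fence []
bracket [([254.3, 178.4], 0.75), ([185.2, 264.6], 0.64), ([343.1, 192.4], 0.63), ([265.0, 215.6], 0.57)]
bracket_end [([254.3, 229.9], 0.95), ([246.0, 274.9], 0.9), ([235.4, 180.8], 0.87), ([325.1, 187.0], 0.85), ([167.7, 278.7], 0.81)]
clamp [([254.4, 233.2], 0.64)]
foot [([259.2, 217.5], 0.59)]
drill []
jar [([184.9, 216.2], 0.59)]
wrench [([314.6, 243.6], 0.67)]
top {'vfov': 55.20475327458785, 'cx': 278.36145139007147, 'cy': 211.93593329552561, 'R': array([[-0.0205389 , -0.99967641, -0.01500759],
       [-0.99765207,  0.0214736 , -0.06503254],
       [ 0.06533376,  0.01363666, -0.99777028]]), 't': array([ 96.10715426, 583.22221502, 835.63862183])}
knob_top [([284.5, 187.6], 0.61)]
ring_mark [([297.2, 195.9], 0
[... 369 characters left out ...]
0], 0.82)]
{'time': 1.1, 'joint_pos': array([ 6.61528628e+01,  7.46991808e+00,  8.52673582e+01,  5.75038743e-04,
        8.72620219e+01, -4.89326786e+00]), 'qd': array([ 0.00711418, -0.03871824, -0.02042468, -0.00590646,  0.02033477,
       -0.00408002]), 'joint_efforts': array([-9.41146827e-04, -5.69316030e+01, -5.00877893e+01, -2.37769982e-04,
        1.20197528e-03, -7.77315961e-06]), 'tool_pos': array([194.86362275, 567.48071276, 231.30948395]), 'tcp_rot': array([ 1.79999252e+02, -5.12426195e-04,  1.61046103e+02]), 'ft_force': array([ 0.10278076,  1.38404212, -0.75366507]), 'wrist_torque': array([ 0.01773554, -0.01555498, -0.06689984]), 'grip_force': 0.0, 'finger_gap': 85.46121468968343}
```

View pics/scene0.png

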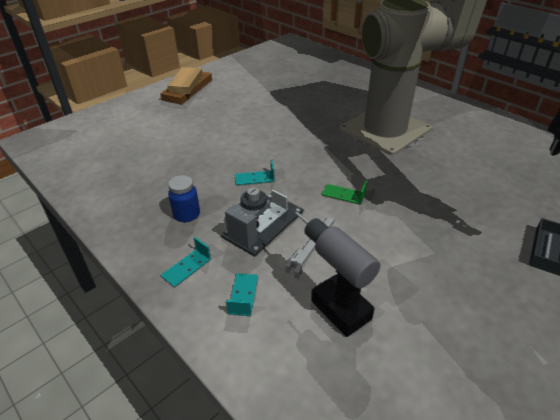

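View pics/top0.png

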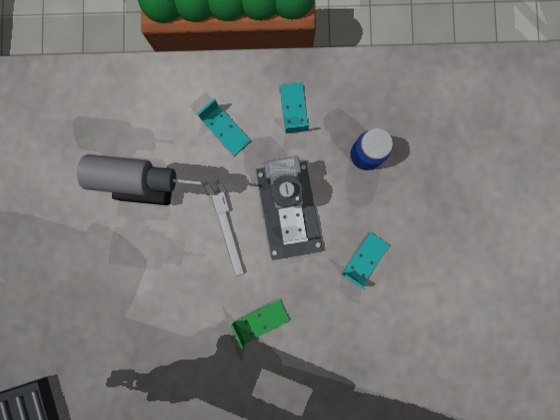

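The silver bracket at top (292,222) / scene (265,215), on the clamp plate, is the aluminium one. The teal ones at top (225,130), (294,107), (368,259) and the green one at (262,323) are look-alikes. I'll confirm this in an enlarged crop.

```bash
cat > h.py <<'E'
from bench import *
import cv2,numpy as np
P={n:camera_params(n) for n in("scene","top")}
def K(n):
    p=P[n];f=210/np.tan(np.radians(p["vfov"]/2));return f,np.array([p["cx"],p["cy"]])
def ray(n,uv):
    f,c=K(n);p=P[n];d=np.r_[(np.array(uv)-c)/f,1];return -p["R"].T@p["t"],p["R"].T@d
def onz(n,uv,z):
    o,d=ray(n,uv);return o+d*(z-o[2])/d[2]
def tri(a,b):
    o1,d1=ray("scene",a);o2,d2=ray("top",b)
    s=np.linalg.lstsq(np.c_[d1,-d2],o2-o1,rcond=None)[0]
    p,q=o1+s[0]*d1,o2+s[1]*d2;return (p+q)/2,np.linalg.norm(p-q)
def proj(n,X):
    f,c=K(n);q=P[n]["R"]@np.array(X,float)+P[n]["t"];return q[:2]/q[2]*f+c
E
python3 - <<'E'
from h import *
print("knob",tri((253.5,192.3),(284.5,187.6)))
print("mark",tri((250,188.2),(297.2,195.9)))
print("brk",tri((265,215.6),(292,216.5)))
print("clamp",tri((254.4,233.2),(288.1,195.7)))
for l,z in(("jar",0),("wrench",0),("drill",0)): pass
print(onz("top",(368,154),0),onz("top",(231,234),0),onz("top",(148.8,185.7),0), onz("top",(205,184),150))
a=cv2.imread("pics/top0.png")[140:270,200:340];b=cv2.imread("pics/scene0.png")[165:255,215:311]
a=cv2.resize(a,None,fx=4,fy=4,interpolation=2);b=cv2.resize(b,(0,0),fx=2.4,fy=2.4,interpolation=2)
c=np.zeros((520,800,3),np.uint8);c[:,:560]=a;c[:b.shape[0],560:560+b.shape[1]]=b
cv2.imwrite("pics/crop.png",c)
E
```

```text
knob (array([622.70519538,  70.32190764, 129.37288627]), np.float64(1.0849915946017137))
mark (array([609.47323899,  45.09694756, 119.3918931 ]), np.float64(3.689409640523542))
brk (array([575.7560514 ,  54.21292097,  15.85757258]), np.float64(2.1377560421958477))
clamp (array([622.19405732,  62.24827175,  -9.56524006]), np.float64(0.7718270904643648))
[ 709.41383745 -114.98771804    0.        ] [540.54464367 188.06815059   0.        ] [650.33280971 367.74516961   0.        ] [630.32840528 214.32713239 150.        ]
```

View pics/crop.png

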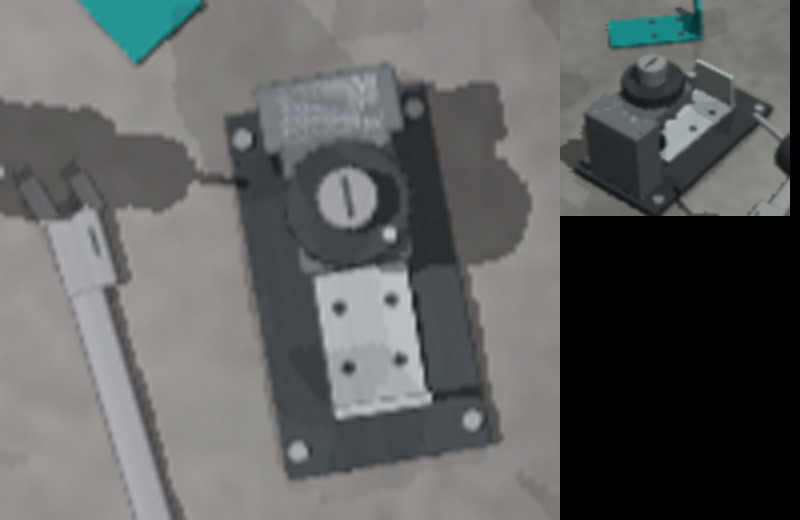

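The crop confirms it: the silver bracket lies on the plate, upright leg toward the robot (crop row ~405), with knob at (346,197) and ring dot at (390,233). I'll fit the clamp and bracket poses next.

```bash
python3 - <<'E'
from h import *
c=lambda u,v:(200+(u-1.5)/4,140+(v-1.5)/4)
pts={k:onz("top",c(*uv),12) for k,uv in dict(FL=(290,478),FR=(500,438),BL=(228,117),BR=(430,85),s1=(242,140),s2=(413,108),s3=(472,420),s4=(298,452)).items()}
for k,v in pts.items():print(k,v.round(1))
ang=lambda a,b:np.degrees(np.arctan2(b[1]-a[1],b[0]-a[0]))
print("yaw",ang(pts["FL"],pts["BL"]),ang(pts["FR"],pts["BR"]),ang(pts["s4"],pts["s1"]),ang(pts["s3"],pts["s2"]),ang(pts["FR"],pts["FL"])-90,ang(pts["s3"],pts["s4"])-90)
print("screw c",np.mean([pts[k] for k in("s1","s2","s3","s4")],0))
print("knob",onz("top",c(346,197),130),"ring",onz("top",c(347,203),110.5),"dot",onz("top",c(390,233),110.5))
bl=[onz("top",c(*q),17) for q in((315,278),(332,402),(408,268),(428,392))]
print("brk yaw",ang(bl[1],bl[0]),ang(bl[3],bl[2]),np.round(bl,1))
u=[onz("top",c(*q),57) for q in((336,417),(432,401),(332,407),(429,392))]
print("upright top",np.round(u,1),ang(u[1],u[0])-90)
for h in ((340,308),(391,299),(348,367),(400,359)):print(onz("top",c(*h),17).round(1))
E
```

```text
FL [485.1  99.3  12. ]
FR [504.  -13.1  12. ]
BL [680.1 129.1  12. ]
BR [695.   19.4  12. ]
s1 [667.3 121.7  12. ]
s2 [682.7  28.9  12. ]
s3 [513.9   1.6  12. ]
s4 [498.8  94.8  12. ]
yaw 8.68179591656174 9.65229265437194 9.08480259399923 9.199256463911134 9.590904783168853 9.22671475494235
screw c [590.67182127  61.73521243  12.        ]
knob [620.57478269  66.9856704  130.        ] ring [620.08108233  66.43569299 110.5       ] dot [605.25124961  46.26880878 110.5       ]
brk yaw 6.60915713432062 7.739717080882915 [[591.3  83.7  17. ]
 [525.   76.   17. ]
 [595.6  33.9  17. ]
 [529.3  24.9  17. ]]
upright top [[517.6  74.   57. ]
 [524.7  25.2  57. ]
 [522.7  75.9  57. ]
 [529.3  26.6  57. ]] 8.268417317014482
[575.   70.7  17. ]
[579.2  43.4  17. ]
[543.4  67.1  17. ]
[547.1  39.4  17. ]
```

```bash
cat >> h.py <<'E'
C=np.array([620.5,67.]);YAW=9.2
def goal(cx,cy,z,yaw):
    "shift (mm, tool axes; and scaled) and turn from now to clamp-frame cx,cy"
    s=sense();a=np.radians(YAW);w=C+np.array([[np.cos(a),-np.sin(a)],[np.sin(a),np.cos(a)]])@[cx,cy]
    from scipy.spatial.transform import Rotation as Ro
    R0=Ro.from_euler("xyz",s["tcp_rot"],degrees=True);R1=Ro.from_euler("xyz",[180,0,yaw],degrees=True)
    d=R0.inv().apply(np.r_[w,z]-s["tool_pos"]);r=(R0.inv()*R1).as_rotvec(degrees=True)
    print("dp",(d/200).round(4),"mm",d.round(1),"ang",(r/180).round(4),"t",s["time"],"ft",s["ft_force"].round(1),s["wrist_torque"].round(3),"world",w.round(1))
E
python3 - <<'E'
from h import *
for X in ((620.5,67,130),(622.7,70.3,130)):print(proj("scene",X),proj("top",X))
goal(-124,-1,120,189.2)
E
```

```text
[253.03674075 191.00746931] [286.11817575 188.91511544]
[253.24711683 192.07245569] [284.31950014 187.77976641]
dp [-2.2813 -1.9724  0.5565] mm [-456.3 -394.5  111.3] ang [ 0.     -0.     -0.1564] t 1.1 ft [ 0.1  1.4 -0.8] [ 0.018 -0.016 -0.067] world [498.3  46.2]
```

>>> step_arm(
  targets=[
    {"dp": [-0.28, -0.2, 0], "angular": [0, 0, 0], "fingers": 0.76},
    {"dp": [-0.56, -0.4, 0], "angular": [0, 0, 0], "fingers": 0.76},
    {"dp": [-0.84, -0.6, 0], "angular": [0, 0, 0], "fingers": 0.76},
    {"dp": [-0.95, -0.8, 0], "angular": [0, 0, 0], "fingers": 0.76},
    {"dp": [-0.95, -0.82, 0], "angular": [0, 0, 0], "fingers": 0.76},
    {"dp": [-0.95, -0.82, 0], "angular": [0, 0, 0], "fingers": 0.76},
    {"dp": [-0.95, -0.82, 0], "angular": [0, 0, 0], "fingers": 0.76},
    {"dp": [-0.95, -0.82, 0], "angular": [0, 0, 0], "fingers": 0.76},
  ],
)

```text
time: 2.1
tool_pos: [320.8, 351.7, 231.2]
tcp_rot: [-180.0, -0.0, 161.2]
ft_force: [-0.1, 0.1, -0.3]
finger_gap: 20.4
grip_force: 0.0
```

>>> step_arm(
  targets=[
    {"dp": [-0.28, -0.2, 0], "angular": [0, 0, -0.02], "fingers": 0.76},
    {"dp": [-0.56, -0.4, 0], "angular": [0, 0, -0.04], "fingers": 0.76},
    {"dp": [-0.84, -0.6, 0], "angular": [0, 0, -0.06], "fingers": 0.76},
    {"dp": [-0.95, -0.8, 0], "angular": [0, 0, -0.08], "fingers": 0.76},
    {"dp": [-0.95, -0.82, 0], "angular": [0, 0, -0.1], "fingers": 0.76},
    {"dp": [-0.95, -0.82, 0], "angular": [0, 0, -0.12], "fingers": 0.76},
    {"dp": [-0.95, -0.82, 0], "angular": [0, 0, -0.156], "fingers": 0.76},
    {"dp": [-0.95, -0.82, 0], "angular": [0, 0, -0.156], "fingers": 0.76},
  ],
)

```text
time: 3.1
tool_pos: [447.8, 134.5, 231.2]
tcp_rot: [180.0, -0.0, -170.8]
ft_force: [0.6, -0.9, 0.9]
finger_gap: 21.0
grip_force: 0.0
```

```bash
python3 - <<'E'
from h import *
goal(-124,-1,60,189.2);print(sense()["finger_gap"])
E
```

```text
dp [-0.1792 -0.476   0.8558] mm [-35.8 -95.2 171.2] ang [ 0.     -0.0001 -0.0003] t 3.1 ft [ 0.6 -0.9  0.9] [ 0.037 -0.049 -0.069] world [498.3  46.2]
21.0070126641182
```

>>> step_arm(
  targets=[
    {"dp": [-0.09, -0.24, 0.1]},
    {"dp": [-0.18, -0.476, 0.2]},
    {"dp": [-0.18, -0.476, 0.4]},
    {"dp": [-0.18, -0.476, 0.6]},
    {"dp": [-0.18, -0.476, 0.8]},
    {"dp": [-0.18, -0.476, 0.856]},
    {"dp": [-0.18, -0.476, 0.856]},
    {"dp": [-0.18, -0.476, 0.856]},
  ],
)

```text
validation failed for argument at $.ta...
```

```bash
python3 - <<'E'
from h import *
goal(-124,-1,24,189.2)
a=snapshot("top")[170:270,240:340];b=snapshot("scene")[150:250,220:320]
cv2.imwrite("pics/c2.png",cv2.resize(np.hstack([a,b]),None,fx=4,fy=4,interpolation=2))
E
```

```text
dp [-0.1792 -0.4761  1.0358] mm [-35.8 -95.2 207.2] ang [ 0.     -0.0001 -0.0003] t 3.1 ft [ 0.6 -0.9  0.9] [ 0.037 -0.049 -0.069] world [498.3  46.2]
```

View pics/c2.png

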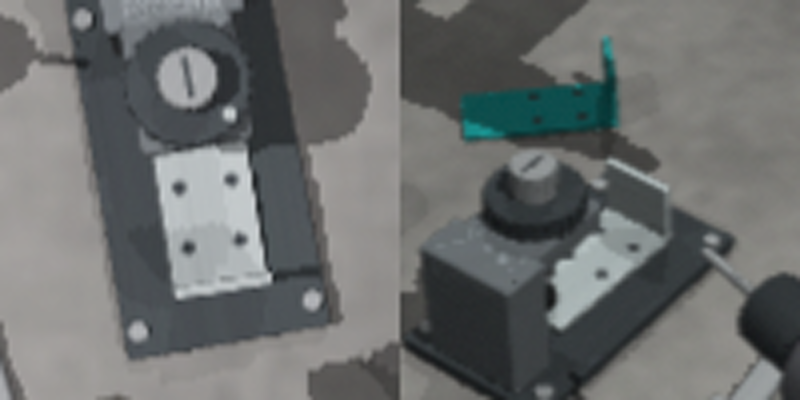

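The move was refused because every row needs all fields. The picture shows the clamp undisturbed. The knob top in the scene view, at about (253.5,190.5), agrees with my estimate.

>>> step_arm(
  targets=[
    {"dp": [-0.09, -0.24, 0.1], "angular": [0, 0, 0], "fingers": 0.76},
    {"dp": [-0.18, -0.476, 0.2], "angular": [0, 0, 0], "fingers": 0.76},
    {"dp": [-0.18, -0.476, 0.4], "angular": [0, 0, 0], "fingers": 0.76},
    {"dp": [-0.18, -0.476, 0.6], "angular": [0, 0, 0], "fingers": 0.76},
    {"dp": [-0.18, -0.476, 0.8], "angular": [0, 0, 0], "fingers": 0.76},
    {"dp": [-0.18, -0.476, 0.856], "angular": [0, 0, 0], "fingers": 0.76},
    {"dp": [-0.18, -0.476, 0.856], "angular": [0, 0, 0], "fingers": 0.76},
    {"dp": [-0.18, -0.476, 0.856], "angular": [0, 0, 0], "fingers": 0.76},
  ],
)

```text
time: 4.2
tool_pos: [500.0, 45.7, 62.1]
tcp_rot: [-180.0, 0.2, -170.9]
ft_force: [-0.7, 0.0, 1.1]
finger_gap: 20.4
grip_force: 0.0
```

```bash
python3 - <<'E'
from h import *
goal(-124,-1,24,189.2)
a=snapshot("top")[170:270,240:340];b=snapshot("scene")[150:250,220:320]
cv2.imwrite("pics/c3.png",cv2.resize(np.hstack([a,b]),None,fx=4,fy=4,interpolation=2))
E
```

```text
dp [0.0086 0.0039 0.1907] mm [ 1.7  0.8 38.1] ang [-0.0002  0.001  -0.0004] t 4.2 ft [-0.7  0.   1.1] [0.024 0.024 0.025] world [498.3  46.2]
```

View pics/c3.png

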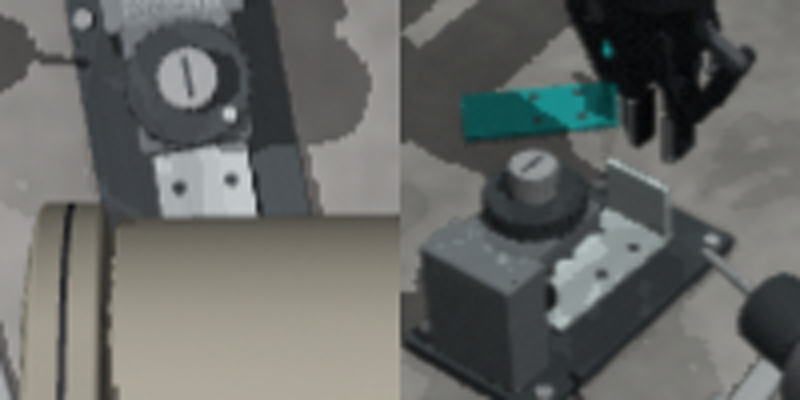

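The fingers are clear behind the upright leg (crop (655,130)). I'll descend and then push.

>>> step_arm(
  targets=[
    {"dp": [0, 0, 0.06], "angular": [0, 0, 0], "fingers": 0.76},
    {"dp": [0, 0, 0.12], "angular": [0, 0, 0], "fingers": 0.76},
    {"dp": [0, 0, 0.18], "angular": [0, 0, 0], "fingers": 0.76},
    {"dp": [0, 0, 0.18], "angular": [0, 0, 0], "fingers": 0.76},
    {"dp": [0, 0, 0.18], "angular": [0, 0, 0], "fingers": 0.76},
    {"dp": [0, 0, 0.18], "angular": [0, 0, 0], "fingers": 0.76},
    {"dp": [0, 0, 0.18], "angular": [0, 0, 0], "fingers": 0.76},
    {"dp": [0, 0, 0.18], "angular": [0, 0, 0], "fingers": 0.76},
  ],
)

```text
time: 5.3
tool_pos: [498.6, 45.6, 24.4]
tcp_rot: [-180.0, 0.0, -170.9]
ft_force: [0.0, 0.8, -0.2]
finger_gap: 20.0
grip_force: 0.0
```

>>> step_arm(
  targets=[
    {"dp": [-0.015, 0, 0], "angular": [0, 0, 0], "fingers": 0.76},
    {"dp": [-0.03, 0, 0], "angular": [0, 0, 0], "fingers": 0.76},
    {"dp": [-0.045, 0, 0], "angular": [0, 0, 0], "fingers": 0.76},
    {"dp": [-0.06, 0, 0], "angular": [0, 0, 0], "fingers": 0.76},
    {"dp": [-0.075, 0, 0], "angular": [0, 0, 0], "fingers": 0.76},
    {"dp": [-0.09, 0, 0], "angular": [0, 0, 0], "fingers": 0.76},
    {"dp": [-0.09, 0, 0], "angular": [0, 0, 0], "fingers": 0.76},
    {"dp": [-0.09, 0, 0], "angular": [0, 0, 0], "fingers": 0.76},
  ],
)

```text
time: 6.3
tool_pos: [516.2, 48.5, 24.1]
tcp_rot: [180.0, 0.0, -170.9]
ft_force: [0.1, 0.2, 0.2]
finger_gap: 20.5
grip_force: 0.0
```

```bash
python3 - <<'E'
from h import *
goal(-89,-1,24,189.2)
for i in range(4):
    snapshot("scene") if i<3 else 0;print(sense()["ft_force"].round(2))
print([(d["at"],d["conf"]) for d in pinpoint("scene","bracket")])
E
```

```text
dp [-0.0846  0.0032  0.0003] mm [-16.9   0.6   0.1] ang [ 0.      0.     -0.0004] t 6.3 ft [0.1 0.2 0.2] [-0.008  0.018  0.022] world [532.8  51.8]
[-0.2  -0.51 -0.41]
[-0.69  0.12 -1.21]
[-0.19 -0.56  0.77]
[-0.19 -0.56  0.77]
[([184.5, 263.5], 0.83), ([254.1, 179.1], 0.76), ([242.3, 296.5], 0.72), ([264.2, 215.8], 0.6), ([339.3, 193.4], 0.57)]
```

>>> step_arm(
  targets=[
    {"dp": [-0.01, 0, 0], "angular": [0, 0, 0], "fingers": 0.76},
    {"dp": [-0.02, 0, 0], "angular": [0, 0, 0], "fingers": 0.76},
    {"dp": [-0.03, 0, 0], "angular": [0, 0, 0], "fingers": 0.76},
    {"dp": [-0.04, 0, 0], "angular": [0, 0, 0], "fingers": 0.76},
    {"dp": [-0.05, 0, 0], "angular": [0, 0, 0], "fingers": 0.76},
    {"dp": [-0.06, 0, 0], "angular": [0, 0, 0], "fingers": 0.76},
    {"dp": [-0.06, 0, 0], "angular": [0, 0, 0], "fingers": 0.76},
    {"dp": [-0.06, 0, 0], "angular": [0, 0, 0], "fingers": 0.76},
  ],
)

```text
time: 7.5
tool_pos: [528.1, 50.3, 24.2]
tcp_rot: [-180.0, 0.0, -170.9]
ft_force: [0.4, -0.5, 0.3]
finger_gap: 20.8
grip_force: 0.0
```

```bash
python3 - <<'E'
from h import *
goal(-89,-1,24,189.2)
b=snapshot("scene")[170:240,230:330]
cv2.imwrite("pics/c4.png",cv2.resize(b,None,fx=7,fy=7,interpolation=2))
E
```

```text
dp [-0.0244  0.0035  0.0009] mm [-4.9  0.7  0.2] ang [-0.      0.0001 -0.0004] t 7.5 ft [ 0.4 -0.5  0.3] [-0.041  0.013 -0.01 ] world [532.8  51.8]
```

View pics/c4.png

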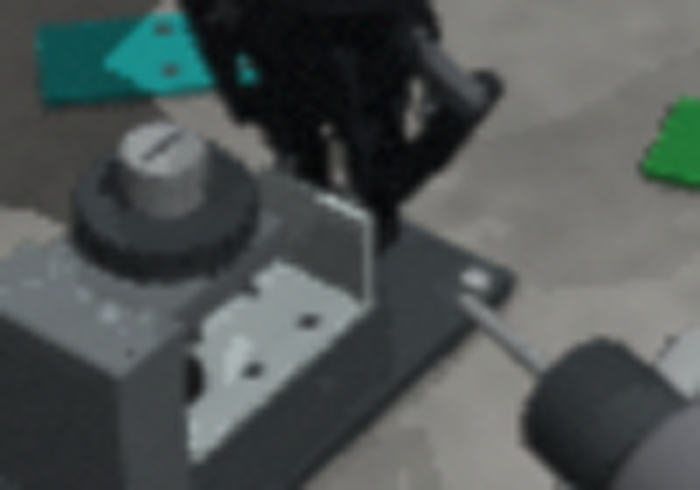

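The bracket has slid in (upright now at (320,230)) and its end is a few mm from the column. I'll go on in finer steps.

>>> step_arm(
  targets=[
    {"dp": [-0.003, 0, 0], "angular": [0, 0, 0], "fingers": 0.76},
    {"dp": [-0.006, 0, 0], "angular": [0, 0, 0], "fingers": 0.76},
    {"dp": [-0.009, 0, 0], "angular": [0, 0, 0], "fingers": 0.76},
    {"dp": [-0.012, 0, 0], "angular": [0, 0, 0], "fingers": 0.76},
    {"dp": [-0.014, 0, 0], "angular": [0, 0, 0], "fingers": 0.76},
    {"dp": [-0.015, 0, 0], "angular": [0, 0, 0], "fingers": 0.76},
    {"dp": [-0.015, 0, 0], "angular": [0, 0, 0], "fingers": 0.76},
    {"dp": [-0.015, 0, 0], "angular": [0, 0, 0], "fingers": 0.76},
  ],
)

```text
time: 8.55
tool_pos: [531.0, 50.8, 24.1]
tcp_rot: [-180.0, 0.0, -170.9]
ft_force: [-1.3, -0.3, 0.3]
finger_gap: 20.2
grip_force: 0.7
```

>>> step_arm(
  targets=[
    {"dp": [-0.0012, 0, 0], "angular": [0, 0, 0], "fingers": 0.76},
    {"dp": [-0.0025, 0, 0], "angular": [0, 0, 0], "fingers": 0.76},
    {"dp": [-0.0038, 0, 0], "angular": [0, 0, 0], "fingers": 0.76},
    {"dp": [-0.005, 0, 0], "angular": [0, 0, 0], "fingers": 0.76},
    {"dp": [-0.005, 0, 0], "angular": [0, 0, 0], "fingers": 0.76},
    {"dp": [-0.005, 0, 0], "angular": [0, 0, 0], "fingers": 0.76},
    {"dp": [-0.005, 0, 0], "angular": [0, 0, 0], "fingers": 0.76},
    {"dp": [-0.005, 0, 0], "angular": [0, 0, 0], "fingers": 0.76},
  ],
)

```text
time: 9.55
tool_pos: [532.0, 50.9, 24.1]
tcp_rot: [-180.0, 0.0, -170.9]
ft_force: [0.0, 0.1, -0.3]
finger_gap: 20.2
grip_force: 0.2
```

>>> step_arm(
  targets=[
    {"dp": [-0.0012, 0, 0], "angular": [0, 0, 0], "fingers": 0.76},
    {"dp": [-0.0025, 0, 0], "angular": [0, 0, 0], "fingers": 0.76},
    {"dp": [-0.0038, 0, 0], "angular": [0, 0, 0], "fingers": 0.76},
    {"dp": [-0.005, 0, 0], "angular": [0, 0, 0], "fingers": 0.76},
    {"dp": [-0.005, 0, 0], "angular": [0, 0, 0], "fingers": 0.76},
    {"dp": [-0.005, 0, 0], "angular": [0, 0, 0], "fingers": 0.76},
    {"dp": [-0.005, 0, 0], "angular": [0, 0, 0], "fingers": 0.76},
    {"dp": [-0.005, 0, 0], "angular": [0, 0, 0], "fingers": 0.76},
  ],
)

```text
time: 10.55
tool_pos: [532.5, 51.1, 24.1]
tcp_rot: [180.0, -0.0, -170.9]
ft_force: [-5.3, -0.8, 4.9]
finger_gap: 20.4
grip_force: 2.6
```

>>> step_arm(
  targets=[
    {"dp": [-0.0012, 0, 0], "angular": [0, 0, 0], "fingers": 0.76},
    {"dp": [-0.0025, 0, 0], "angular": [0, 0, 0], "fingers": 0.76},
    {"dp": [-0.0025, 0, 0], "angular": [0, 0, 0], "fingers": 0.76},
    {"dp": [-0.0025, 0, 0], "angular": [0, 0, 0], "fingers": 0.76},
    {"dp": [-0.0025, 0, 0], "angular": [0, 0, 0], "fingers": 0.76},
    {"dp": [-0.0025, 0, 0], "angular": [0, 0, 0], "fingers": 0.76},
    {"dp": [-0.0025, 0, 0], "angular": [0, 0, 0], "fingers": 0.76},
    {"dp": [-0.0025, 0, 0], "angular": [0, 0, 0], "fingers": 0.76},
  ],
)

```text
time: 11.55
tool_pos: [532.6, 51.1, 24.1]
tcp_rot: [180.0, -0.1, -170.9]
ft_force: [-8.5, -0.4, 6.6]
finger_gap: 20.8
grip_force: 4.1
```

>>> step_arm(
  targets=[
    {"dp": [0.003, 0, 0], "angular": [0, 0, 0], "fingers": 0.76},
    {"dp": [0.008, 0, 0], "angular": [0, 0, 0], "fingers": 0.76},
    {"dp": [0.03, 0, 0], "angular": [0, 0, 0], "fingers": 0.76},
    {"dp": [0.08, 0, 0], "angular": [0, 0, 0], "fingers": 0.76},
    {"dp": [0.15, 0, 0], "angular": [0, 0, 0], "fingers": 0.76},
    {"dp": [0.15, 0, 0.0], "angular": [0, 0, 0], "fingers": 0.76},
    {"dp": [0.15, 0, -0.2], "angular": [0, 0, 0], "fingers": 0.5},
    {"dp": [0.15, 0, -0.4], "angular": [0, 0, 0], "fingers": 0.5},
  ],
)

```text
time: 12.55
tool_pos: [503.5, 46.4, 104.7]
tcp_rot: [180.0, -0.0, -170.9]
ft_force: [1.2, 0.2, -0.3]
finger_gap: 42.8
grip_force: 0.0
```

>>> step_arm(
  targets=[
    {"dp": [0, 0, -0.2], "angular": [0, 0, 0], "fingers": 0.4},
    {"dp": [0, 0, -0.4], "angular": [0, 0, 0], "fingers": 0.4},
    {"dp": [0, 0, -0.6], "angular": [0, 0, 0], "fingers": 0.4},
    {"dp": [0.3, 0, -0.6], "angular": [0, 0, 0], "fingers": 0.4},
    {"dp": [0.6, 0, -0.6], "angular": [0, 0, 0], "fingers": 0.4},
    {"dp": [0.6, 0, -0.6], "angular": [0, 0, 0], "fingers": 0.4},
    {"dp": [0.6, 0, -0.6], "angular": [0, 0, 0], "fingers": 0.4},
    {"dp": [0.6, 0, -0.6], "angular": [0, 0, 0], "fingers": 0.4},
  ],
)

```text
time: 13.55
tool_pos: [386.4, 27.4, 224.4]
tcp_rot: [-180.0, 0.0, -170.9]
ft_force: [0.0, -0.5, -0.2]
finger_gap: 51.1
grip_force: 0.0
```

```bash
python3 - <<'E'
from h import *
goal(0,0,200,180)
a=snapshot("top")[150:250,250:340];b=snapshot("scene")[165:265,225:325]
cv2.imwrite("pics/c5.png",cv2.resize(np.hstack([a,b]),None,fx=4.2,fy=4.2,interpolation=2))
E
```

```text
dp [-1.187   0.0096  0.1227] mm [-237.4    1.9   24.5] ang [0.     0.0001 0.0507] t 13.55 ft [ 0.  -0.5 -0.2] [ 0.022  0.029 -0.012] world [620.5  67. ]
```

View pics/c5.png

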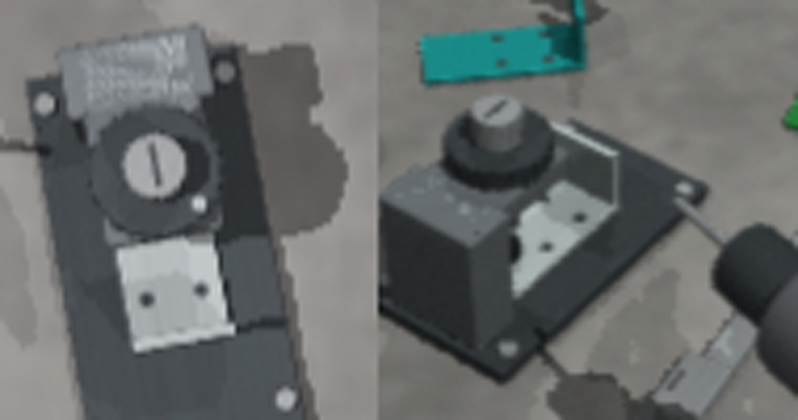

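The picture shows the bracket in place: upright top edge at (185,342) in the top crop, knob at (154,165), dot at (199,203). I'll check this numerically and go above the knob.

```bash
python3 - <<'E'
from h import *
a=np.radians(YAW);R=np.array([[np.cos(a),np.sin(a)],[-np.sin(a),np.cos(a)]])
q=[R@(onz("top",(250+u/4.2,150+v/4.2),57)[:2]-C) for u,v in((135,353),(236,334))]
print(q,np.degrees(np.arctan2(-(q[1]-q[0])[0],-(q[1]-q[0])[1])))
E
```

```text
[array([-80.34584284,  22.70119083]), array([-80.12716891, -26.93752116])] -0.2524040660593635
```

>>> step_arm(
  targets=[
    {"dp": [-0.2, 0.005, 0], "angular": [0, 0, 0.01], "fingers": 0.35},
    {"dp": [-0.4, 0.005, 0], "angular": [0, 0, 0.02], "fingers": 0.35},
    {"dp": [-0.6, 0.005, 0], "angular": [0, 0, 0.03], "fingers": 0.35},
    {"dp": [-0.8, 0.01, 0], "angular": [0, 0, 0.04], "fingers": 0.35},
    {"dp": [-1, 0.01, 0], "angular": [0, 0, 0.05], "fingers": 0.35},
    {"dp": [-1, 0.01, 0], "angular": [0, 0, 0.05], "fingers": 0.35},
    {"dp": [-1, 0.01, 0], "angular": [0, 0, 0.05], "fingers": 0.35},
    {"dp": [-1, 0.01, 0], "angular": [0, 0, 0.05], "fingers": 0.35},
  ],
)

```text
time: 14.65
tool_pos: [582.1, 61.1, 224.2]
tcp_rot: [-180.0, -0.0, -179.9]
ft_force: [-0.8, -0.2, 0.1]
finger_gap: 55.6
grip_force: 0.0
```

```bash
python3 - <<'E'
from h import *
goal(0,0,150,180)
E
```

```text
dp [-0.1923  0.0293  0.3709] mm [-38.5   5.9  74.2] ang [-0.     -0.      0.0008] t 14.65 ft [-0.8 -0.2  0.1] [0.038 0.063 0.028] world [620.5  67. ]
```

>>> step_arm(
  targets=[
    {"dp": [-0.1, 0.015, 0], "angular": [0, 0, 0], "fingers": 0.35},
    {"dp": [-0.192, 0.029, 0.0], "angular": [0, 0, 0], "fingers": 0.35},
    {"dp": [-0.192, 0.029, 0.1], "angular": [0, 0, 0], "fingers": 0.35},
    {"dp": [-0.192, 0.029, 0.2], "angular": [0, 0, 0], "fingers": 0.35},
    {"dp": [-0.192, 0.029, 0.3], "angular": [0, 0, 0], "fingers": 0.35},
    {"dp": [-0.192, 0.029, 0.37], "angular": [0, 0, 0], "fingers": 0.35},
    {"dp": [-0.192, 0.029, 0.37], "angular": [0, 0, 0], "fingers": 0.35},
    {"dp": [-0.192, 0.029, 0.37], "angular": [0, 0, 0], "fingers": 0.35},
  ],
)

```text
time: 15.65
tool_pos: [621.3, 67.0, 150.8]
tcp_rot: [-180.0, 0.1, -179.9]
ft_force: [0.2, 0.5, -0.3]
finger_gap: 55.4
grip_force: 0.0
```

```bash
python3 - <<'E'
from h import *
goal(0,0,117,180)
b=snapshot("scene")[140:240,200:320]
cv2.imwrite("pics/c6.png",cv2.resize(b,None,fx=5,fy=5,interpolation=2))
E
```

```text
dp [4.00e-03 1.00e-04 1.69e-01] mm [ 0.8  0.  33.8] ang [-0.      0.0003  0.0007] t 15.65 ft [ 0.2  0.5 -0.3] [-0.026 -0.03  -0.019] world [620.5  67. ]
```

View pics/c6.png

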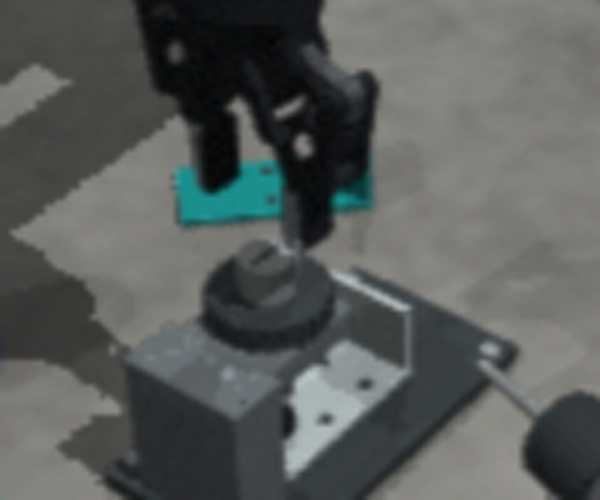

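The fingers straddle the knob (tips at (215,185) and (310,240), knob top at (265,258)). I'll descend and close gently.

>>> step_arm(
  targets=[
    {"dp": [0, 0, 0.05], "angular": [0, 0, 0], "fingers": 0.35},
    {"dp": [0, 0, 0.1], "angular": [0, 0, 0], "fingers": 0.35},
    {"dp": [0, 0, 0.14], "angular": [0, 0, 0], "fingers": 0.35},
    {"dp": [0, 0, 0.165], "angular": [0, 0, 0], "fingers": 0.35},
    {"dp": [0, 0, 0.165], "angular": [0, 0, 0], "fingers": 0.35},
    {"dp": [0, 0, 0.165], "angular": [0, 0, 0], "fingers": 0.35},
    {"dp": [0, 0, 0.165], "angular": [0, 0, 0], "fingers": 0.35},
    {"dp": [0, 0, 0.165], "angular": [0, 0, 0], "fingers": 0.35},
  ],
)

```text
time: 16.7
tool_pos: [621.1, 67.0, 117.4]
tcp_rot: [180.0, 0.0, -179.9]
ft_force: [-0.1, 0.1, 0.5]
finger_gap: 55.6
grip_force: 0.0
```

>>> step_arm(
  newtons=20,
  targets=[
    {"dp": [0, 0, 0], "angular": [0, 0, 0], "fingers": 0.55},
    {"dp": [0, 0, 0], "angular": [0, 0, 0], "fingers": 0.62},
    {"dp": [0, 0, 0], "angular": [0, 0, 0], "fingers": 0.8},
    {"dp": [0, 0, 0], "angular": [0, 0, 0], "fingers": 0.8},
    {"dp": [0, 0, 0], "angular": [0, 0, 0], "fingers": 0.8},
    {"dp": [0, 0, 0], "angular": [0, 0, 0], "fingers": 0.8},
    {"dp": [0, 0, 0], "angular": [0, 0, 0], "fingers": 0.8},
    {"dp": [0, 0, 0], "angular": [0, 0, 0], "fingers": 0.8},
  ],
)

```text
time: 17.7
tool_pos: [620.9, 65.8, 117.5]
tcp_rot: [-179.9, 0.0, -179.9]
ft_force: [-1.4, -5.3, 3.0]
finger_gap: 26.7
grip_force: 20.2
```

```bash
python3 - <<'E'
from h import *
goal(0,0,117,180);print(sense())
E
```

```text
dp [0.0021 0.0058 0.0024] mm [0.4 1.2 0.5] ang [-0.0005  0.      0.0005] t 17.7 ft [-1.4 -5.3  3. ] [-0.806  0.324  0.017] world [620.5  67. ]
{'time': 17.7, 'joint_pos': array([  1.40306576,  15.62463036,  88.1160331 ,  -0.09394553,
        76.25689334, -88.67278975]), 'qd': array([ 0.01219177, -0.01550887, -0.03792709,  0.06552171,  0.0781625 ,
        0.00725331]), 'joint_efforts': array([ 2.97500096e+00, -6.03918314e+01, -4.71096861e+01,  1.69026207e+00,
       -6.14786055e-01, -5.91865653e-03]), 'tool_pos': array([620.93118341,  65.84263405, 117.47623079]), 'tcp_rot': array([-1.79908824e+02,  4.53847443e-03, -1.79901824e+02]), 'ft_force': array([-1.35029415, -5.26244128,  2.98890999]), 'wrist_torque': array([-0.8063909 ,  0.3241453 ,  0.01725939]), 'grip_force': 20.210866928100586, 'finger_gap': 26.73352407215219}
```

>>> step_arm(
  newtons=70,
  targets=[
    {"dp": [0, -0.003, 0], "angular": [0, 0, 0], "fingers": 0.9},
    {"dp": [0, -0.006, 0], "angular": [0, 0, 0], "fingers": 0.9},
    {"dp": [0, -0.006, 0], "angular": [0, 0, 0.0], "fingers": 0.9},
    {"dp": [0, -0.006, 0], "angular": [0, 0, 0.02], "fingers": 0.9},
    {"dp": [0, -0.006, 0], "angular": [0, 0, 0.04], "fingers": 0.9},
    {"dp": [0, -0.006, 0], "angular": [0, 0, 0.06], "fingers": 0.9},
    {"dp": [0, -0.006, 0], "angular": [0, 0, 0.06], "fingers": 0.9},
    {"dp": [0, -0.006, 0], "angular": [0, 0, 0.06], "fingers": 0.9},
  ],
)

```text
time: 18.7
tool_pos: [620.9, 65.6, 117.7]
tcp_rot: [-180.0, 0.0, 169.3]
ft_force: [-3.2, -1.7, 4.9]
finger_gap: 24.7
grip_force: 68.8
```

```bash
cat >> h.py <<'E'
def st():
    for i in range(4):
        if i: snapshot("top")
        s=sense();print(s["time"],s["tool_pos"].round(2),s["tcp_rot"].round(2),"ft",s["ft_force"].round(2),s["wrist_torque"].round(3),s["finger_gap"].round(1),round(s["grip_force"],1),s["joint_pos"][5].round(2),s["joint_efforts"][5].round(3))
E
python3 -c "from h import *;st()"
```

```text
Traceback (most recent call last):
  File "h.py", line 27, in st
    s=sense();print(s["time"],s["tool_pos"].round(2),s["tcp_rot"].round(2),"ft",s["ft_force"].round(2),s["wrist_torque"].round(3),s["finger_gap"].round(1),round(s["grip_force"],1),s["joint_pos"][5].round(2),s["joint_efforts"][5].round(3))
                                                                                                                                  ^^^^^^^^^^^^^^^^^^^^^
AttributeError: 'float' object has no attribute 'round'
```

```bash
sed -i 's/s\["finger_gap"\].round(1)/round(s["finger_gap"],1)/' h.py
python3 -c "from h import *;st()"
```

```text
18.7 [620.93  65.64 117.73] [-1.7999e+02  2.0000e-02  1.6933e+02] ft [-3.22 -1.72  4.86] [-0.312  0.501  0.101] 24.7 68.8 -77.99 0.079
18.75 [620.93  65.63 117.72] [-1.7999e+02  2.0000e-02  1.6933e+02] ft [-3.1  -1.96  5.03] [-0.315  0.536  0.043] 24.7 68.8 -77.99 0.066
18.8 [620.95  65.66 117.75] [-1.7999e+02  2.0000e-02  1.6933e+02] ft [-2.44 -1.81  6.2 ] [-0.359  0.483  0.073] 24.6 68.8 -77.99 0.063
18.85 [620.96  65.65 117.75] [-1.7999e+02  2.0000e-02  1.6933e+02] ft [-2.96 -1.02  4.82] [-0.407  0.478  0.048] 24.7 68.8 -77.99 0.062
```

>>> step_arm(
  targets=[
    {"dp": [0, 0, 0], "angular": [0, 0, 0.0075], "fingers": 0.9},
    {"dp": [0, 0, 0], "angular": [0, 0, 0.015], "fingers": 0.9},
    {"dp": [0, 0, 0], "angular": [0, 0, 0.0225], "fingers": 0.9},
    {"dp": [0, 0, 0], "angular": [0, 0, 0.03], "fingers": 0.9},
    {"dp": [0, 0, 0], "angular": [0, 0, 0.0375], "fingers": 0.9},
    {"dp": [0, 0, 0], "angular": [0, 0, 0.045], "fingers": 0.9},
    {"dp": [0, 0, 0], "angular": [0, 0, 0.0525], "fingers": 0.9},
    {"dp": [0, 0, 0], "angular": [0, 0, 0.06], "fingers": 0.9},
  ],
)

```text
time: 19.85
tool_pos: [620.9, 65.6, 117.8]
tcp_rot: [-180.0, 0.0, 158.5]
ft_force: [-2.4, -2.9, 6.0]
finger_gap: 24.8
grip_force: 68.8
```

```bash
python3 -c "from h import *;st()
b=snapshot('scene')[140:240,200:320]
cv2.imwrite('pics/c7.png',cv2.resize(b,None,fx=5,fy=5,interpolation=2))"
```

```text
19.85 [620.93  65.55 117.75] [-1.7998e+02  2.0000e-02  1.5850e+02] ft [-2.39 -2.95  6.04] [-0.427  0.57   0.324] 24.8 68.8 -67.16 -0.05
19.9 [620.93  65.56 117.75] [-1.7998e+02  2.0000e-02  1.5844e+02] ft [-3.83 -2.26  6.31] [-0.414  0.543  0.27 ] 24.8 68.8 -67.09 0.054
19.95 [620.92  65.54 117.73] [-1.7998e+02  2.0000e-02  1.5850e+02] ft [-2.81 -2.15  5.54] [-0.392  0.486  0.219] 25.3 68.8 -67.16 0.485
20.0 [620.92  65.56 117.74] [-1.7998e+02  2.0000e-02  1.5853e+02] ft [-3.45 -2.17  5.34] [-0.328  0.59   0.15 ] 25.2 68.8 -67.19 0.283
```

View pics/c7.png

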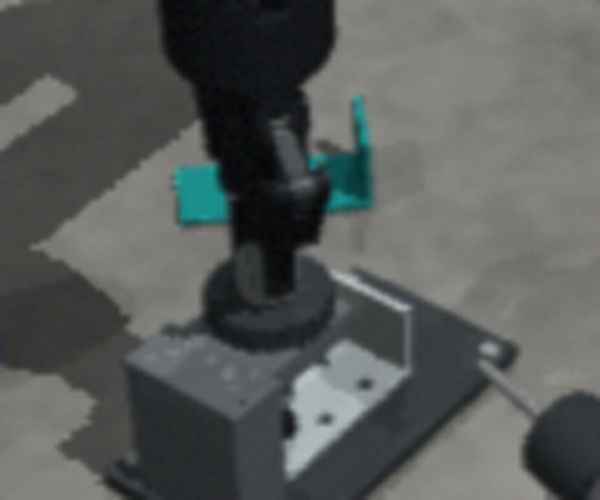

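The fingers hold the knob just above the ring (tip near (285,290)). The moving torque of 0.32 N m is the free friction of the knob, so it is turning.

>>> step_arm(
  targets=[
    {"dp": [0, 0, 0], "angular": [0, 0, 0.0075], "fingers": 0.9},
    {"dp": [0, 0, 0], "angular": [0, 0, 0.015], "fingers": 0.9},
    {"dp": [0, 0, 0], "angular": [0, 0, 0.0225], "fingers": 0.9},
    {"dp": [0, 0, 0], "angular": [0, 0, 0.03], "fingers": 0.9},
    {"dp": [0, 0, 0], "angular": [0, 0, 0.0375], "fingers": 0.9},
    {"dp": [0, 0, 0], "angular": [0, 0, 0.045], "fingers": 0.9},
    {"dp": [0, 0, 0], "angular": [0, 0, 0.0525], "fingers": 0.9},
    {"dp": [0, 0, 0], "angular": [0, 0, 0.06], "fingers": 0.9},
  ],
)

```text
time: 21.05
tool_pos: [620.9, 65.5, 117.7]
tcp_rot: [-180.0, 0.0, 147.7]
ft_force: [-3.2, -2.7, 5.0]
finger_gap: 24.9
grip_force: 68.8
```

```bash
sed -i 's/range(4)/range(1)/' h.py; python3 -c "from h import *;st()"
```

```text
21.05 [620.89  65.5  117.74] [-1.7998e+02  3.0000e-02  1.4770e+02] ft [-3.23 -2.65  5.04] [-0.488  0.596  0.336] 24.9 68.8 -56.36 -0.049
```

>>> step_arm(
  targets=[
    {"dp": [0, 0, 0], "angular": [0, 0, 0.0075], "fingers": 0.9},
    {"dp": [0, 0, 0], "angular": [0, 0, 0.015], "fingers": 0.9},
    {"dp": [0, 0, 0], "angular": [0, 0, 0.0225], "fingers": 0.9},
    {"dp": [0, 0, 0], "angular": [0, 0, 0.03], "fingers": 0.9},
    {"dp": [0, 0, 0], "angular": [0, 0, 0.0375], "fingers": 0.9},
    {"dp": [0, 0, 0], "angular": [0, 0, 0.045], "fingers": 0.9},
    {"dp": [0, 0, 0], "angular": [0, 0, 0.0525], "fingers": 0.9},
    {"dp": [0, 0, 0], "angular": [0, 0, 0.06], "fingers": 0.9},
  ],
)

```text
time: 22.05
tool_pos: [620.9, 65.4, 117.8]
tcp_rot: [-180.0, 0.0, 136.9]
ft_force: [-3.4, -3.4, 6.5]
finger_gap: 24.7
grip_force: 68.9
```

```bash
python3 -c "from h import *;st()"
```

```text
22.05 [620.86  65.41 117.77] [-1.7997e+02  3.0000e-02  1.3691e+02] ft [-3.41 -3.4   6.54] [-0.568  0.584  0.379] 24.7 68.9 -45.56 0.001
```

>>> step_arm(
  targets=[
    {"dp": [0, 0, 0], "angular": [0, 0, 0.0075], "fingers": 0.9},
    {"dp": [0, 0, 0], "angular": [0, 0, 0.015], "fingers": 0.9},
    {"dp": [0, 0, 0], "angular": [0, 0, 0.0225], "fingers": 0.9},
    {"dp": [0, 0, 0], "angular": [0, 0, 0.03], "fingers": 0.9},
    {"dp": [0, 0, 0], "angular": [0, 0, 0.0375], "fingers": 0.9},
    {"dp": [0, 0, 0], "angular": [0, 0, 0.045], "fingers": 0.9},
    {"dp": [0, 0, 0], "angular": [0, 0, 0.0525], "fingers": 0.9},
    {"dp": [0, 0, 0], "angular": [0, 0, 0.06], "fingers": 0.9},
  ],
)

```text
time: 23.05
tool_pos: [620.8, 65.3, 117.7]
tcp_rot: [-180.0, 0.0, 126.1]
ft_force: [-3.9, -3.4, 7.2]
finger_gap: 25.1
grip_force: 68.9
```

```bash
python3 -c "from h import *;st()"
```

```text
23.05 [620.75  65.32 117.73] [-1.7996e+02  3.0000e-02  1.2611e+02] ft [-3.93 -3.35  7.16] [-0.568  0.695  0.427] 25.1 68.9 -34.77 0.051
```

>>> step_arm(
  targets=[
    {"dp": [0, 0, 0], "angular": [0, 0, 0.0075], "fingers": 0.9},
    {"dp": [0, 0, 0], "angular": [0, 0, 0.015], "fingers": 0.9},
    {"dp": [0, 0, 0], "angular": [0, 0, 0.0225], "fingers": 0.9},
    {"dp": [0, 0, 0], "angular": [0, 0, 0.03], "fingers": 0.9},
    {"dp": [0, 0, 0], "angular": [0, 0, 0.0375], "fingers": 0.9},
    {"dp": [0, 0, 0], "angular": [0, 0, 0.045], "fingers": 0.9},
    {"dp": [0, 0, 0], "angular": [0, 0, 0.0525], "fingers": 0.9},
    {"dp": [0, 0, 0], "angular": [0, 0, 0.06], "fingers": 0.9},
  ],
)

```text
time: 24.05
tool_pos: [620.7, 65.3, 117.7]
tcp_rot: [-180.0, 0.0, 115.3]
ft_force: [-4.1, -3.5, 7.0]
finger_gap: 25.0
grip_force: 68.9
```

```bash
python3 -c "from h import *;st();snapshot('top');st()"
```

```text
24.05 [620.71  65.29 117.75] [-1.7996e+02  4.0000e-02  1.1531e+02] ft [-4.1  -3.54  6.97] [-0.639  0.736  0.497] 25.0 68.9 -23.97 0.101
24.1 [620.71  65.31 117.74] [-1.7997e+02  4.0000e-02  1.1524e+02] ft [-4.42 -4.14  6.94] [-0.601  0.754  0.396] 24.8 68.9 -23.9 0.205
```

Torque 0.497 N m puts the load at about 24.5 N, so I'll release and rise.

>>> step_arm(
  targets=[
    {"dp": [0, 0, 0], "angular": [0, 0, 0], "fingers": 0.9},
    {"dp": [0, 0, 0], "angular": [0, 0, 0], "fingers": 0.65},
    {"dp": [0, 0, 0], "angular": [0, 0, 0], "fingers": 0.4},
    {"dp": [0, 0, 0], "angular": [0, 0, 0], "fingers": 0.3},
    {"dp": [0, 0, 0], "angular": [0, 0, 0], "fingers": 0.3},
    {"dp": [0, 0, -0.05], "angular": [0, 0, 0], "fingers": 0.3},
    {"dp": [0, 0, -0.15], "angular": [0, 0, 0], "fingers": 0.3},
    {"dp": [0, 0, -0.3], "angular": [0, 0, 0], "fingers": 0.3},
  ],
)

```text
time: 25.1
tool_pos: [620.6, 65.8, 178.4]
tcp_rot: [-180.0, -0.0, 115.3]
ft_force: [0.3, 0.6, -0.9]
finger_gap: 59.9
grip_force: 0.0
```

>>> step_arm(
  targets=[
    {"dp": [0, 0, -0.2], "angular": [0, 0, 0], "fingers": 0.3},
    {"dp": [0, 0, -0.4], "angular": [0, 0, 0], "fingers": 0.3},
    {"dp": [0, 0.3, -0.4], "angular": [0, 0, 0], "fingers": 0.3},
    {"dp": [0, 0, -0.4], "angular": [0, 0, 0], "fingers": 0.3},
    {"dp": [0, 0, -0.4], "angular": [0, 0, 0], "fingers": 0.3},
    {"dp": [0, -0.3, -0.4], "angular": [0, 0, 0], "fingers": 0.3},
    {"dp": [0, -0.6, -0.4], "angular": [0, 0, 0], "fingers": 0.3},
    {"dp": [0, -0.9, -0.4], "angular": [0, 0, 0], "fingers": 0.3},
  ],
)

```text
time: 26.1
tool_pos: [457.3, -11.8, 260.3]
tcp_rot: [179.7, 0.2, 115.3]
ft_force: [-0.8, 0.1, 0.2]
finger_gap: 59.7
grip_force: 0.0
```

```bash
python3 - <<'E'
from h import *
st()
a=snapshot("top")[150:250,250:340];b=snapshot("scene")[165:265,225:325]
cv2.imwrite("pics/c8.png",cv2.resize(np.hstack([a,b]),None,fx=4.2,fy=4.2,interpolation=2))
print([(d["at"],d["conf"]) for d in pinpoint("top","ring_mark")])
E
```

```text
26.1 [457.28 -11.84 260.26] [179.73   0.19 115.35] ft [-0.75  0.13  0.23] [-0.066 -0.037 -0.007] 59.7 0.0 -33.25 1.193
[([299.3, 197.9], 0.92)]
```

View pics/c8.png

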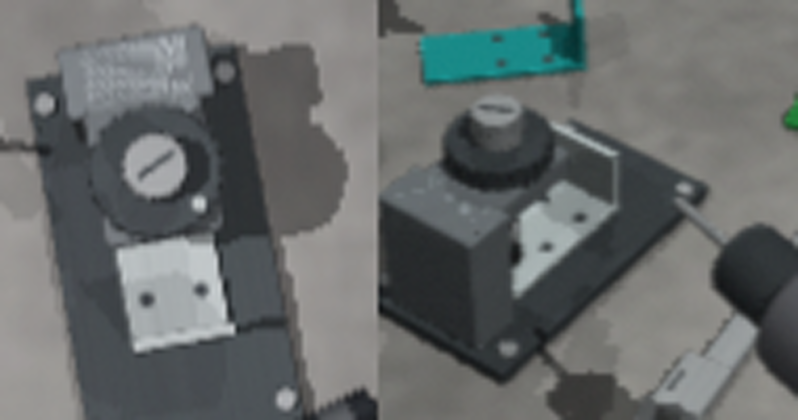

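The knob slot has turned about 65°. The ring dot is still at (199,203) and the bracket edge is unchanged at (185,342). Handing in.

```bash
python3 -c "from bench import *;print(hand_in())"
```

```text
the job is handed in; nothing more can be done
None
```

I handed the job in with the bracket pushed against the column and gripped at about 25 N (estimated from the knob torque). The ring dot is where it started and the arm is clear. I stopped the push on contact force because the bracket's end is hidden from the cameras; the picture put it about 2 mm short, close to the 2.5 mm limit and to the calibration error, and the hand-in returned no verdict.

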